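Switch on the bench power box

ROBOT

A 6-joint arm with a two-finger parallel gripper is mounted at the origin on the work surface. World frame = base frame: x ahead of the robot, y to its left, z up, the work surface at z = 0. Lengths are in m, angles in rad, forces in N, time in s.
With the tool pointing down it reaches from about 0.225 to 0.725 m from the base axis. Payload 3.1 kg.
Tool frame: the origin (TCP) lies at the very end of the fingers, on their centre line; the grasp point (between the pads) lies 19 mm behind it; z points along the fingers, x is the direction in which the jaws open and shut, and the axes are right-handed (so a half turn about z gives the same grasp; the last joint's range is limited). The gripper opens to 85 mm and grips with 20 to 120 N. Pads are 22 mm wide; open, the fingers measure 114 mm over their backs; the gripper's body (76 mm by 85 mm) begins 54 mm behind the grasp point. The pads swing forward as they close: fully open they stand 13 mm farther back than shut.
Start: joints at [1.112, 0.048, 0.099, 1.622, 0, 1.443], TCP at [0.171, 0.497, 0.231] pointing down, gripper open.
Joint ranges: [-2.91, 2.91], [-0.99, 1.94], [-1.21, 1.42], [-2.12, 2.29], [-1.49, 1.47], [-3.14, 3.14]. Speed limits (rad/s): [2.79, 2.79, 3.14, 3.14, 3.14, 3.14].

INTERFACE

Orientations are given as a rotation vector (axis times angle).
In Python, from cell import robot gives the robot as it stands.
- The arm moves only by the tool drive_tool, never from a script. Its argument "rows" is a list of rows, each a list of 4 numbers: the shift along the tool's x, y, z in mm, then the turn about the tool's z in degrees. A call has exactly 5 rows; each row is the pose to reach, as a shift and turn from the pose commanded when the call began, along the tool's axes at that moment; what a row does not reach only later rows make up. A row lasts 1/12 s, in which the tool goes at most 41.7 mm and 7.16 degrees, less where a joint would pass 70% of its speed; a pose out of reach is approached as far as the arm can. A call with a gripper value outside its range is refused whole. "gripper" is the finger opening in mm, from 0 to 85.4, set as the call begins (left out, the last holds). The fingers move at their own pace and stop on an object; "force" is the grip in N (left out, the last holds). Time passes only in rows, so rows that repeat a pose let the fingers close, or fill a call up. It gives the time, the measured TCP pose, the force and the opening at its end, in the units of the state.
- robot.get_state(): the state, without advancing time (a new reading comes with each control period).
- robot.camera(name): name is "scene" or "side" or "wrist"; returns the picture (384x512x3 uint8, blue, green, red); there is no depth.
- robot.camera_info(name): a dict with "intrinsics" (3x3 intrinsics, pixels), "D" ([k1, k2, p1, p2, k3] as OpenCV has them; the pictures are not rectified), "rvec" (rotation vector, rad) and "tvec" (3), from world to camera coordinates, as OpenCV has them; the wrist camera has in their place "mount" (4x4, takes a point from camera to tool coordinates, whose origin is the TCP and whose axes are the tool frame's). Camera axes: x right, y down, z forward; pixel columns grow to the right and rows downward; lengths in m; the calibration is good to about 2 mm. A picture is of the moment at which its call begins: read the wrist's pose just before it. camera_info takes no time and is no camera call.
- robot.finish_job(): hands the job in, once; it reports no verdict.
The state is a dict: "time_s": time; "qpos": joint angles; "joint_velocities": joint speeds; "joint_efforts": joint torques, N m; "tcp_pos": TCP position; "tool_rot": TCP orientation; "ft_force": force on the tool from outside, world axes, zero at the start; "moment": the same for the moment, N m; "opening": finger opening in m.
Only numpy, scipy, OpenCV 4.12 (cv2) and the standard library are available. Lean on these libraries where they do the work, as an engineer would, in place of code of your own. Each camera call takes 0.05 s, during which the arm holds its last target. There are 200 camera calls.

TASK

Switch on the bench's power box: press its flush metal cover in at the middle of the front edge and let go so that it springs open, press the raised end of the white paddle switch inside until it tips over, then swing the cover back down and press it in once more so that it latches shut, flush with the box. Do it all with the fingertips or the outside of the fingers: grip nothing, never take the cover's plate between the fingers, and leave the other things on the bench where they are.

Things in the scene. Friction and masses are not known exactly. Their poses are not given: they have to be found in the camera images.
- powerbox: black power box fixed to the bench, 150 mm deep (x), 260 mm wide (y), 80 mm high, a metal cover let into its top. Origin: centre of its underside; x from its front (robot side) to its hinge side, y to its left, z up. Recess under the cover: 124 by 236 mm, floor 35 mm below the rim; in it a socket insert (left, +y), a paddle switch (right, -y) and mid-front a catch block 29 mm wide, 20 mm high
- cover (a joint): cover angle, rad: 0 latched, flush; negative pressed in (stop -0.048, i.e. 4.6 mm at cover_press); positive open (stop 1.70, just past upright). A damped spring swings it open in 2 s unless latched. Push-push latch: pressing in 3.5 mm or more at cover_press, or to the stop, and letting go opens it if latched, latches it if swung down from beyond 0.3; each press changes it over. 3 to 8 N
- cover_press (a point): faint round finger mark on the cover's outer face (plate 118 by 232 by 5 mm), over the latch; turns with the cover. 95 mm from the hinge axis, 25 mm from the free front edge, mid-width. z: outward normal of the outer face (up when shut), y along the hinge, x towards the hinge. On the inner face, near the free edge, a latch tongue 16 mm wide stands 27 mm out
- cover_hinge (a point): middle of the cover's hinge axis, 60 mm behind the box's middle (+x), 77.5 mm above the bench, 2.5 mm below the outer face of the shut cover. The axis runs along y; turns with the cover
- paddle (a joint): paddle switch angle, rad: 0 off, front end (robot side) raised; 0.20 on, rear end raised. It snaps to the nearer end of its travel; about 4 N on the raised end tips it
- paddle_end (a point): point on the top face of the white paddle (67 mm along x, 33 mm along y) at its front, raised end: 25.5 mm from its pivot, 8 mm from its front edge, 55 mm right of the box's middle, 21 mm below the rim when off; pressing it down 5 mm tips the switch. Turns with the paddle: x to the rear, z out of the face
- glue: white glue bottle with a nozzle, 35 mm across, 118 mm high, standing; origin at the centre of its base
- driver: screwdriver with a black handle, 190 mm long, lying; origin in its middle, x along it
- tape: roll of masking tape lying flat, 100 mm across, 24 mm high; origin at the centre of its underside
- tuner: steel tuning machine, about 62 by 26 by 25 mm, lying; origin under its plate
- jar: clear jar with a steel cap, 60 mm across, 75 mm high, standing; origin at the centre of its base
- sander: wooden sanding block, 150 by 55 by 33 mm; origin at the centre of its underside
- caliper: digital caliper, 200 mm long, 12 mm high, lying flat; origin at the middle of its beam's underside

How it is judged:
By the outcome, as a careful person would: the job done as asked, in the order asked, and still so for the second after the job is handed in, with the robot touching nothing.
It also fails if it takes over 51 s, if anything falls off the work surface, if the arm or the gripper's body presses on something with over 40 N, if the wrist force passes 120 N, or if a joint passes its speed limit or range.

## Working session

There is one attempt and no reset: what is moved stays moved. The work goes in short steps, Python scripts to look and compute and a tool call to move; the robot and the scene stay as the last step left them, time stands still between calls to the robot, and variables do not carry over. Pictures are saved under pics/ and viewed, about 8 in all and at most 12, crops included, and the job is handed in when it is done.

Besides the shell and the picture viewer there is one more tool, called as name([rows], argument=value, ...), one row to a line, values as JSON. drive_tool: Moves the arm, as the interface text tells. Its arguments: {"type":"object","properties":{"rows":{"type":"array","items":{"type":"array","items":{"type":"number"}}},"gripper":{"type":"number"},"force":{"type":"number"}},"required":["rows"]}

```bash
mkdir -p pics; ls; python3 - <<'E'
from cell import robot
import cv2,json
s=robot.get_state(); print({k:s[k] for k in('time_s','tcp_pos','tool_rot','ft_force','opening')})
for n in('scene','side'):
    cv2.imwrite(f'pics/{n}0.png',robot.camera(n))
    i=robot.camera_info(n); print(n,i)
print(robot.camera_info('wrist'))
E
```

```text
pics
{'time_s': 0.0, 'tcp_pos': array([0.17025042, 0.49597539, 0.23010611]), 'tool_rot': array([ 2.55595132,  1.82472374, -0.00328053]), 'ft_force': array([-0.04314729, -0.33827878, -0.51121358]), 'opening': 0.08539148878591732}
scene {'intrinsics': array([[353.84682906,   0.        , 254.14058232],
       [  0.        , 353.84682906, 196.24563995],
       [  0.        ,   0.        ,   1.        ]]), 'D': array([-0.10616323,  0.        ,  0.        ,  0.        ,  0.        ]), 'rvec': array([ 0.67211932,  2.46024609, -1.37569733]), 'tvec': array([ 0.44935618, -0.06419378,  1.40813659])}
side {'intrinsics': array([[487.26432597,   0.        , 248.973916  ],
       [  0.        , 487.26432597, 194.64586808],
       [  0.        ,   0.        ,   1.        ]]), 'D': array([-0.04453757,  0.        ,  0.        ,  0.        ,  0.        ]), 'rvec': array([ 0.37674362, -2.62840806,  1.40202321]), 'tvec': array([0.47807505, 0.12352638, 1.50304402])}
{'intrinsics': array([[307.33607277,   0.        , 261.07166043],
       [  0.        , 307.33607277, 187.95523874],
       [  0.        ,   0.        ,   1.        ]]), 'D': array([-0.04148968,  0.        ,  0.        ,  0.        ,  0.        ]), 'mount': array([[ 9.99999235e-01, -1.18106136e-03,  3.67257172e-04,
         1.86655216e-05],
       [ 1.00645196e-03,  9.49616014e-01,  3.13414124e-01,
        -8.08427250e-02],
       [-7.18914602e-04, -3.13413515e-01,  9.49616476e-01,
        -1.43149414e-01],
       [ 0.00000000e+00,  0.00000000e+00,  0.00000000e+00,
         1.00000000e+00]])}
```

View pics/scene0.png

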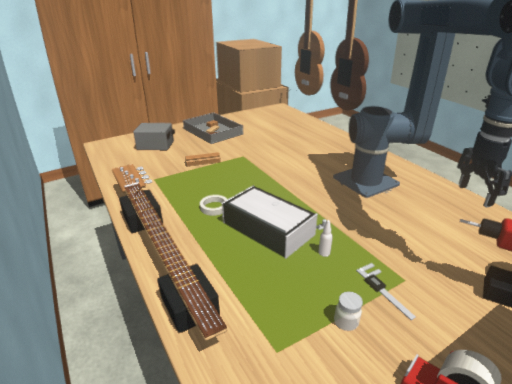

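View pics/side0.png

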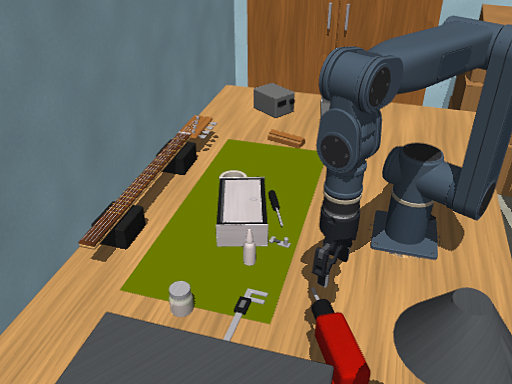

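The box is at about scene (270,217) and side (242,210). The glue stands at its left end, and the driver and tuner are in front of it. Next I'll enlarge both views.

```bash
python3 - <<'E'
import cv2,numpy as np
a=cv2.imread('pics/scene0.png')[175:265,190:340]; b=cv2.imread('pics/side0.png')[160:275,190:310]
a=cv2.resize(a,None,fx=5,fy=5,interpolation=2)
b=cv2.resize(b,None,fx=5,fy=5,interpolation=2)
cv2.imwrite('pics/ca.png',a);cv2.imwrite('pics/cb.png',b)
E
```

```text
(no output)
```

View pics/ca.png

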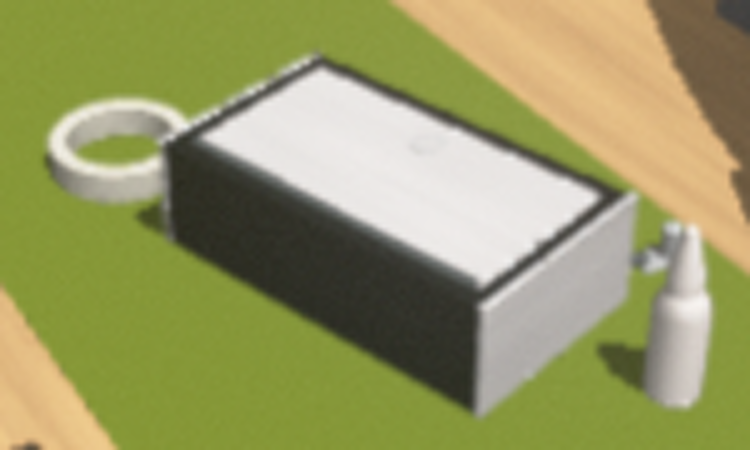

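View pics/cb.png

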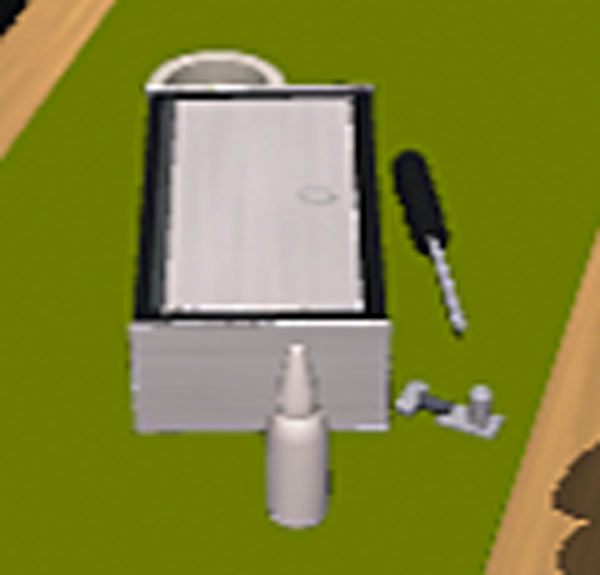

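Crop a shows the top corners at front-right (320,57), front-left (635,197), rear-left (480,298) and rear-right (165,143), with the mark at (425,145). Crop b shows the same corners at (375,88), (390,322), (132,322) and (148,88), with the mark at (318,195). I'll fit the box pose from these.

```bash
cat > h.py <<'E'
import numpy as np,cv2
from scipy.spatial.transform import Rotation as R
from scipy.optimize import least_squares
from cell import robot
def proj(n,P):
    i=robot.camera_info(n); return cv2.projectPoints(np.array(P,float),i['rvec'],i['tvec'],i['intrinsics'],i['D'])[0].reshape(-1,2)
def onplane(n,uv,z):
    i=robot.camera_info(n); r=cv2.undistortPoints(np.array(uv,float).reshape(-1,1,2),i['intrinsics'],i['D']).reshape(-1,2)
    Rm=cv2.Rodrigues(i['rvec'])[0]; c=-Rm.T@i['tvec']; d=np.c_[r,np.ones(len(r))]@Rm
    return c+d*((z-c[2])/d[:,2])[:,None]
E
python3 - <<'E'
from h import *
FL,FR,RL,RR=(-75,130),(-75,-130),(75,130),(75,-130)
A=[(FR,80,320,57),(FL,80,635,197),(RL,80,480,298),(RR,80,165,143),(RL,0,478,413),(RR,0,170,240),(FL,0,628,297),((-35,0),80,425,145)]
B=[(FR,80,375,88),(FL,80,390,322),(RL,80,132,322),(RR,80,148,88),(RL,0,138,430),(FL,0,390,430),((-35,0),80,318,195)]
def px(L,o): return (np.array([l[2:] for l in L])+.5)/5-.5+o
pa,pb=px(A,(190,175)),px(B,(190,160))
def w(L,p):
    c,s=np.cos(p[2]),np.sin(p[2]); q=np.array([[l[0][0],l[0][1],l[1]] for l in L])/1000
    return np.c_[p[0]+c*q[:,0]-s*q[:,1],p[1]+s*q[:,0]+c*q[:,1],q[:,2]]
def fit(which):
    f=lambda p:np.r_[(proj('scene',w(A,p))-pa).ravel()*which[0],(proj('side',w(B,p))-pb).ravel()*which[1]]
    r=least_squares(f,[.5,0.1,0]);return r.x,r.fun.reshape(-1,2).round(1)
for k in((1,1),(1,0),(0,1)):
    x,f=fit(k);print(k,x); 
    if k==(1,1): print(f.tolist()); print('mark',w([((-35,0),80)],x))
def cp(n,c,o,z): print(n,onplane(n,[(np.array(c)+.5)/5-.5+o],z).round(3))
cp('scene',(672,395),(190,175),0);cp('side',(298,515),(190,160),0)
cp('side',(405,160),(190,160),.012);cp('side',(460,330),(190,160),.005);cp('side',(450,410),(190,160),0.01)
E
```

```text
(1, 1) [0.50388038 0.06378929 0.30111501]
[[0.5, -1.5], [0.2, -1.4], [0.8, 1.2], [-0.1, -1.2], [0.1, -0.1], [0.3, -0.4], [-0.5, -0.6], [1.0, -0.9], [-0.9, -0.3], [-0.4, -0.2], [-0.2, 0.4], [-0.1, 0.2], [-0.3, 0.0], [-0.8, -0.6], [-0.6, 0.3]]
mark [[0.47045515 0.05340881 0.08      ]]
(1, 0) [0.50618791 0.06562326 0.30240163]
(0, 1) [0.50225419 0.06349222 0.29726925]
scene [[ 0.431  0.257 -0.   ]]
side [[ 0.422  0.256 -0.   ]]
side [[ 0.451 -0.102  0.012]]
side [[0.372 0.066 0.005]]
side [[0.358 0.151 0.01 ]]
```

drive_tool([
  [-25,33,0,-7],
  [-50,66,0,-14],
  [-75,99,0,-21],
  [-100,132,0,-28],
  [-125,165,0,-35],
], gripper=0, force=30)

```text
time_s: 0.52
tcp_pos: [0.2739, 0.3421, 0.2308]
tool_rot: [1.958, 2.457, -0.001]
ft_force: [0.3, -0.3, 0.1]
opening: 0.0255
```

```bash
cat >> h.py <<'E'
def go(target,boxyaw=.301):
    "shift in tool mm and turn deg so that tool x lies along box +y"
    s=robot.get_state(); r=R.from_rotvec(s['tool_rot']); m=r.as_matrix()
    yaw=np.degrees(np.arctan2(m[1,0],m[0,0])); 
    print('t %.2f tcp'%s['time_s'],s['tcp_pos'].round(4),'F',s['ft_force'].round(1),'open',round(s['opening'],4),'tilt',m[:,2].round(3),
      'shift',(1000*r.inv().apply(np.array(target)-s['tcp_pos'])).round(1),'turn',round(yaw-(90+np.degrees(boxyaw)),1))
E
python3 -c "
from h import *
go([.4705,.0534,.2])"
```

```text
t 0.52 tcp [0.2739 0.3421 0.2308] F [ 0.3 -0.3  0.1] open 0.0255 tilt [-0.001 -0.001 -1.   ] shift [-325.3  127.2   30.9] turn -4.4
```

drive_tool([
  [-36,12,3,-1],
  [-72,24,6,-2],
  [-108,36,9,-2],
  [-144,48,12,-2],
  [-180,60,12,-2],
])

```text
time_s: 0.93
tcp_pos: [0.3713, 0.1793, 0.2183]
tool_rot: [-1.922, -2.484, 0.002]
ft_force: [0.7, 0.2, 1.0]
opening: 0.0001
```

drive_tool([
  [-36,13,0,0],
  [-72,26,0,0],
  [-108,39,0,0],
  [-130,50,0,0],
  [-130,50,0,0],
])

```text
time_s: 1.35
tcp_pos: [0.4545, 0.0641, 0.2182]
tool_rot: [1.929, 2.478, -0.002]
ft_force: [0.2, 0.7, 0.1]
opening: -0.0003
```

```bash
python3 -c "
from h import *
go([.4705,.0534,.2])
im=robot.camera('wrist');cv2.imwrite('pics/w1.png',im)"
```

```text
t 1.35 tcp [0.4545 0.0641 0.2182] F [0.2 0.7 0.1] open -0.0003 tilt [-0.    -0.002 -1.   ] shift [-14.3  12.9  18.2] turn -3.0
```

View pics/w1.png

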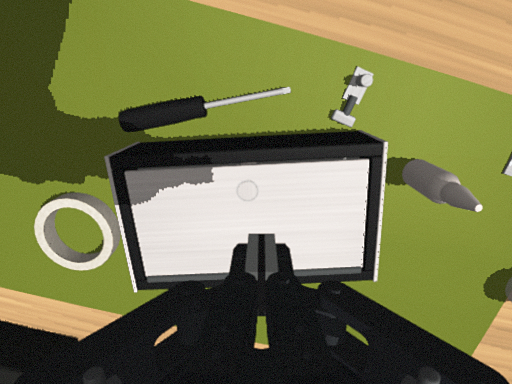

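The wrist view shows the mark at (247,190), and the rim corners at FL (386,142), FR (107,157), RR (136,291) and RL (377,280).

```bash
cat >> h.py <<'E'
def wr(uv,z,s=None):
    s=s or robot.get_state(); i=robot.camera_info('wrist'); M=np.array(i['mount']); Rt=R.from_rotvec(s['tool_rot']).as_matrix()
    q=cv2.undistortPoints(np.array(uv,float).reshape(-1,1,2),i['intrinsics'],i['D']).reshape(-1,2)
    c=s['tcp_pos']+Rt@M[:3,3]; d=np.c_[q,np.ones(len(q))]@(Rt@M[:3,:3]).T
    return c+d*((z-c[2])/d[:,2])[:,None]
E
python3 -c "
from h import *
P=wr([(247,190),(386,142),(107,157),(136,291),(377,280)],.08);print(P.round(4));print(P[1:].mean(0),P[1]-P[2],P[4]-P[3]);
for d in(P[1]-P[2],P[4]-P[3]):print(np.degrees(np.arctan2(d[1],d[0]))-90,np.linalg.norm(d))
go([.4705,.0534,.2])"
```

```text
[[ 0.4698  0.0566  0.08  ]
 [ 0.3925  0.1705  0.08  ]
 [ 0.4704 -0.0791  0.08  ]
 [ 0.6136 -0.0345  0.08  ]
 [ 0.5353  0.2167  0.08  ]]
[0.50293902 0.06842143 0.08      ] [-0.07781532  0.24964683  0.        ] [-0.07833768  0.25123533  0.        ]
17.312341682876266 0.26149333608281133
17.317998116598318 0.26316531472066435
t 1.40 tcp [0.4529 0.066  0.2183] F [0.  0.1 1. ] open 0.0001 tilt [-0.002 -0.    -1.   ] shift [-16.6  14.   18.3] turn -2.9
```

drive_tool([
  [-14,14,30,-3],
  [-14,14,65,-3],
  [-14,14,95,-3],
  [-14,14,115,-3],
  [-14,14,123,-3],
])

```text
time_s: 1.82
tcp_pos: [0.4655, 0.059, 0.092]
tool_rot: [-1.851, -2.53, 0.007]
ft_force: [-1.0, 0.3, -0.5]
opening: 0.0003
```

```bash
python3 -c "
from h import *
go([.470,.0555,.08])"
```

```text
t 1.82 tcp [0.4655 0.059  0.092 ] F [-1.   0.3 -0.5] open 0.0003 tilt [-0.008  0.001 -1.   ] shift [-4.7  3.3 11.9] turn 0.4
```

drive_tool([
  [-3,3,2,0],
  [-3,3,5,0],
  [-3,3,8,0],
  [-3,3,11,0],
  [-3,3,13,0],
])

```text
time_s: 2.23
tcp_pos: [0.4742, 0.0559, 0.0845]
tool_rot: [1.855, 2.533, 0.002]
ft_force: [-0.5, 0.7, -0.5]
opening: 0.0002
```

drive_tool([
  [0,0,1,0],
  [0,0,2,0],
  [0,0,3,0],
  [0,0,4,0],
  [0,0,5,0],
])

```text
time_s: 2.65
tcp_pos: [0.4735, 0.0558, 0.0791]
tool_rot: [1.856, 2.534, 0.001]
ft_force: [-1.2, 0.2, 4.2]
opening: -0.0
```

drive_tool([
  [0,0,1,0],
  [0,0,2,0],
  [0,0,3,0],
  [0,0,4,0],
  [0,0,4,0],
])

```text
time_s: 3.07
tcp_pos: [0.4735, 0.0558, 0.0757]
tool_rot: [1.856, 2.534, 0.001]
ft_force: [-2.4, -0.7, 9.1]
opening: -0.0001
```

drive_tool([
  [0,0,0.5,0],
  [0,0,1,0],
  [0,0,1.5,0],
  [0,0,1.5,0],
  [0,0,1.5,0],
])

```text
time_s: 3.48
tcp_pos: [0.4736, 0.0558, 0.0756]
tool_rot: [1.856, 2.533, 0.001]
ft_force: [-6.3, 0.0, 15.3]
opening: 0.0005
```

At the stop: the force rose while z stayed put. Now I'll release, retreating up and towards the front.

drive_tool([
  [0,0,-30,0],
  [0,-25,-63,0],
  [0,-50,-96,0],
  [0,-75,-129,0],
  [0,-80,-160,0],
])

```text
time_s: 3.9
tcp_pos: [0.3938, 0.0313, 0.2339]
tool_rot: [-1.856, -2.532, 0.003]
ft_force: [1.5, 0.3, -0.4]
opening: 0.0003
```

drive_tool([
  [0,-5,-10,0],
  [0,-5,-10,0],
  [0,-5,-10,0],
  [0,-5,-10,0],
  [0,-5,-10,0],
])

```text
time_s: 4.32
tcp_pos: [0.3915, 0.0304, 0.2403]
tool_rot: [-1.854, -2.531, 0.003]
ft_force: [-0.4, 0.2, 0.7]
opening: 0.0004
```

drive_tool([
  [0,0,0,0],
  [0,0,0,0],
  [0,0,0,0],
  [0,0,0,0],
  [0,0,0,0],
])

```text
time_s: 4.73
tcp_pos: [0.3921, 0.0303, 0.2427]
tool_rot: [-1.856, -2.534, 0.0]
ft_force: [0.3, -0.2, 0.4]
opening: 0.0002
```

drive_tool([
  [0,0,0,0],
  [0,0,0,0],
  [0,0,0,0],
  [0,0,0,0],
  [0,0,0,0],
])

```text
time_s: 5.15
tcp_pos: [0.3922, 0.0302, 0.243]
tool_rot: [1.857, 2.534, 0.0]
ft_force: [-0.7, 0.0, -0.4]
opening: -0.0001
```

drive_tool([
  [0,0,0,0],
  [0,0,0,0],
  [0,0,0,0],
  [0,0,0,0],
  [0,0,0,0],
])

```text
time_s: 5.57
tcp_pos: [0.3922, 0.0302, 0.2429]
tool_rot: [1.857, 2.534, 0.0]
ft_force: [0.6, 0.3, -0.4]
opening: -0.0001
```

```bash
python3 -c "
from h import *
go([.470,.0555,.08]);print(robot.get_state()['tool_rot'].tolist(),robot.get_state()['tcp_pos'].tolist())
im=robot.camera('wrist');cv2.imwrite('pics/w2.png',im)"
```

```text
t 5.57 tcp [0.3922 0.0302 0.2429] F [ 0.6  0.3 -0.4] open -0.0001 tilt [ 0. -0. -1.] shift [  0.6  81.8 162.9] turn 0.3
[1.8565698100248835, 2.534232725495645, 4.138391119733507e-05] [0.3921694729977241, 0.030227638065422058, 0.24288455572930823]
```

View pics/w2.png

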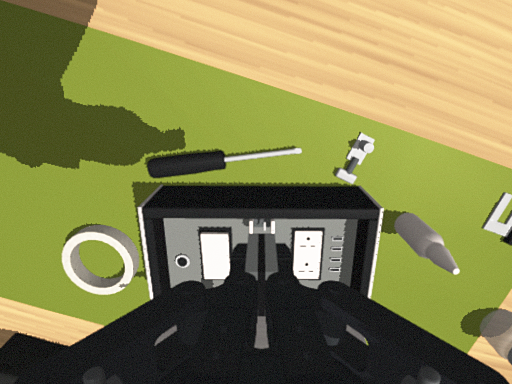

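The cover is open. The white paddle spans about (201–231, 233–280), its front edge centred at (214,233); the catch block is at (261,226).

```bash
python3 -c "
from h import *
c=np.array([.5035,.0655,0]);y=.302
Ri=R.from_euler('z',-y)
for uv,z in(((214,233),.0605),((201,233),.0605),((229,233),.0605),((216,280),.047),((261,226),.065)):
  P=wr([uv],z)[0];print(uv,P.round(4),(1000*Ri.apply(P-c)).round(1))
e=c+R.from_euler('z',y).apply([-.0255,-.055,.1]);print(e)
go(e)"
```

```text
(214, 233) [0.4874 0.0026 0.0605] [-34.1 -55.2  60.5]
(201, 233) [ 0.492  -0.012   0.0605] [-34.  -70.5  60.5]
(229, 233) [0.482  0.0194 0.0605] [-34.2 -37.6  60.5]
(216, 280) [0.5592 0.022  0.047 ] [ 40.3 -58.1  47. ]
(261, 226) [0.4601 0.0519 0.065 ] [-45.5  -0.1  65. ]
[0.49551271 0.00540463 0.1       ]
t 5.62 tcp [0.3921 0.0302 0.2429] F [ 0.3  0.5 -0.2] open -0.0 tilt [-0.  0. -1.] shift [-54.8  91.1 142.8] turn 0.3
```

drive_tool([
  [-20,30,0,0],
  [-40,60,15,0],
  [-55,89,40,0],
  [-55,89,80,0],
  [-55,89,120,0],
])

```text
time_s: 6.03
tcp_pos: [0.4962, 0.0039, 0.1219]
tool_rot: [1.856, 2.532, 0.002]
ft_force: [-0.0, -0.5, -0.2]
opening: -0.0001
```

drive_tool([
  [0,0,18,0],
  [0,0,36,0],
  [0,0,54,0],
  [0,0,56,0],
  [0,0,57,0],
])

```text
time_s: 6.45
tcp_pos: [0.4923, 0.0048, 0.0646]
tool_rot: [-1.855, -2.532, 0.002]
ft_force: [0.7, 0.2, -0.1]
opening: -0.0
```

```bash
python3 -c "
from h import *
go([.4945,.0053,.0585])"
```

```text
t 6.45 tcp [0.4923 0.0048 0.0646] F [ 0.7  0.2 -0.1] open -0.0 tilt [-0.003  0.    -1.   ] shift [-0.2  2.3  6.1] turn 0.3
```

drive_tool([
  [0,0,3,0],
  [0,0,6,0],
  [0,0,8,0],
  [0,0,9,0],
  [0,0,10,0],
])

```text
time_s: 6.87
tcp_pos: [0.4942, 0.0044, 0.0567]
tool_rot: [1.856, 2.533, 0.001]
ft_force: [0.6, -0.4, 0.4]
opening: 0.0003
```

drive_tool([
  [0,0,0.5,0],
  [0,0,1,0],
  [0,0,1.5,0],
  [0,0,2,0],
  [0,0,2,0],
])

```text
time_s: 7.28
tcp_pos: [0.4936, 0.0047, 0.054]
tool_rot: [-1.857, -2.534, -0.0]
ft_force: [0.2, 0.3, -0.1]
opening: -0.0002
```

drive_tool([
  [0,0,0.5,0],
  [0,0,1,0],
  [0,0,1.5,0],
  [0,0,2,0],
  [0,0,2,0],
])

```text
time_s: 7.7
tcp_pos: [0.4937, 0.0046, 0.0537]
tool_rot: [1.856, 2.534, 0.0]
ft_force: [-3.9, 0.9, 8.8]
opening: 0.0001
```

drive_tool([
  [0,0,-35,0],
  [0,0,-70,0],
  [0,-25,-103,0],
  [0,-55,-130,0],
  [0,-88,-155,0],
])

```text
time_s: 8.12
tcp_pos: [0.4095, -0.0221, 0.2087]
tool_rot: [1.854, 2.534, 0.001]
ft_force: [0.2, 0.1, 0.4]
opening: 0.0001
```

drive_tool([
  [0,0,-30,0],
  [0,0,-35,0],
  [0,0,-35,0],
  [0,0,-35,0],
  [0,0,-35,0],
])

```text
time_s: 8.53
tcp_pos: [0.4096, -0.0217, 0.2403]
tool_rot: [-1.855, -2.533, 0.001]
ft_force: [-0.6, 0.8, -0.3]
opening: 0.0
```

```bash
python3 -c "
from h import *
go([.470,.0555,.08])
w=robot.camera('wrist');s=robot.camera('side');sc=robot.camera('scene')
c=lambda a,f:cv2.resize(a,(400,300),interpolation=cv2.INTER_CUBIC)
o=np.vstack([np.hstack([c(w[200:320,120:280],1),c(w[200:320,250:410],1)]),np.hstack([c(s[115:265,160:360],1),c(sc[130:280,170:370],1)])])
cv2.imwrite('pics/m3.png',o)"
```

```text
t 8.53 tcp [ 0.4096 -0.0217  0.2403] F [-0.6  0.8 -0.3] open 0.0 tilt [-0.002  0.001 -1.   ] shift [ 55.2  81.2 160.2] turn 0.3
```

View pics/m3.png

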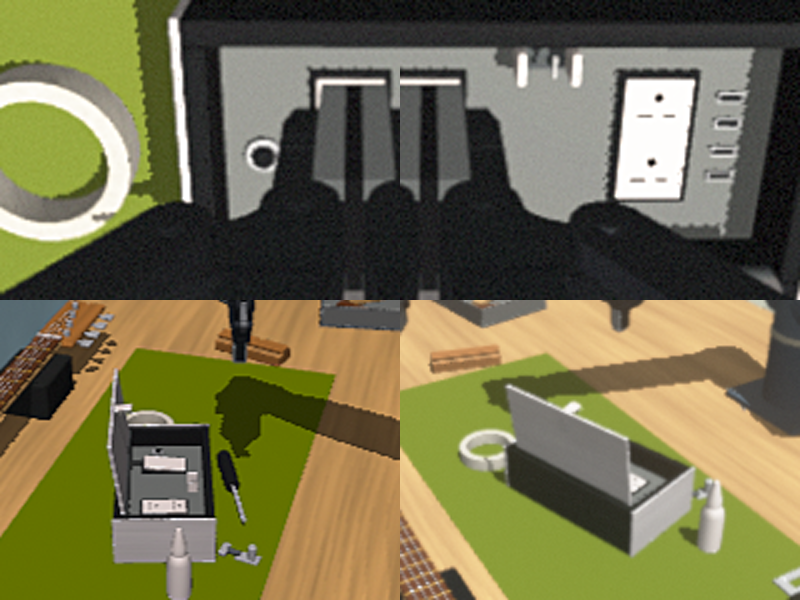

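The front edge of the paddle now looks sunk. I'll go back to the pose of the "off" picture and compare the two.

drive_tool([
  [30,-1,0,0],
  [55,-1,-2,0],
  [55,-1,-2,0],
  [55,-1,-2,0],
  [55,-1,-2,0],
])

```text
time_s: 9.1
tcp_pos: [0.3922, 0.0301, 0.2432]
tool_rot: [-1.855, -2.535, 0.001]
ft_force: [0.6, 0.5, -0.2]
opening: -0.0001
```

```bash
python3 -c "
from h import *
e=np.array([.5035,.0655,0])+R.from_euler('z',.302).apply([.115,0,.245]);print(e);go(e)
w=robot.camera('wrist');cv2.imwrite('pics/w4.png',w);o=cv2.imread('pics/w2.png')
c=lambda a:cv2.resize(a[215:295,170:250],(400,400),interpolation=cv2.INTER_CUBIC)
cv2.imwrite('pics/m4.png',np.hstack([c(o),c(w)]))"
```

```text
[0.61329551 0.09970448 0.245     ]
t 9.10 tcp [0.3922 0.0301 0.2432] F [ 0.6  0.5 -0.2] open -0.0001 tilt [-0.001 -0.001 -1.   ] shift [ -0.4 231.8  -2. ] turn 0.3
```

View pics/m4.png

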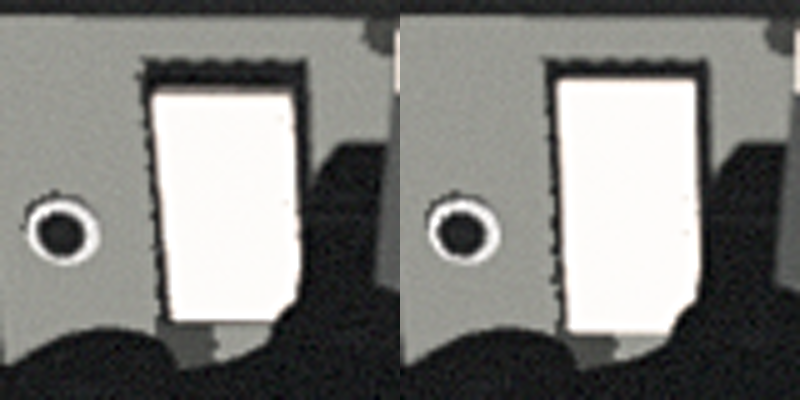

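The paddle has tipped: its front edge sank (v 92→78 in the crop) and the rear end came up. Next I'll cross over the cover to get behind it.

drive_tool([
  [0,40,-12,0],
  [0,80,-12,0],
  [0,120,-12,0],
  [0,160,-12,0],
  [0,200,-12,0],
])

```text
time_s: 9.57
tcp_pos: [0.5849, 0.09, 0.2551]
tool_rot: [1.858, 2.533, -0.001]
ft_force: [0.7, 0.4, 1.2]
opening: 0.0
```

drive_tool([
  [0,34,0,0],
  [0,34,30,0],
  [0,34,60,0],
  [0,34,95,0],
  [0,34,95,0],
])

```text
time_s: 9.98
tcp_pos: [0.6084, 0.0993, 0.1478]
tool_rot: [-1.848, -2.519, 0.023]
ft_force: [-2.0, -0.1, -4.0]
opening: 0.0002
```

```bash
python3 -c "
from h import *
c=np.array([.5035,.0655,0]);r=R.from_euler('z',.302)
for x,z in((115,160),(86,160)):go(c+r.apply([x/1e3,0,z/1e3]))"
```

```text
t 9.98 tcp [0.6084 0.0993 0.1478] F [-2.  -0.1 -4. ] open 0.0002 tilt [-0.023 -0.001 -1.   ] shift [ -1.    4.5 -12.3] turn 0.2
t 9.98 tcp [0.6084 0.0993 0.1478] F [-2.  -0.1 -4. ] open 0.0002 tilt [-0.023 -0.001 -1.   ] shift [ -0.9 -24.5 -11.7] turn 0.2
```

drive_tool([
  [0,-15,0,0],
  [0,-28,0,0],
  [0,-36,0,0],
  [0,-43,0,0],
  [0,-50,0,0],
])

```text
time_s: 10.4
tcp_pos: [0.5692, 0.0853, 0.1628]
tool_rot: [1.855, 2.531, 0.005]
ft_force: [4.4, 0.8, -1.7]
opening: -0.0001
```

```bash
python3 -c "
from h import *
c=np.array([.5035,.0655,0]);r=R.from_euler('z',.302)
for x,z in((65,160),(30.7,152.3)):go(c+r.apply([x/1e3,0,z/1e3]))"
```

```text
t 10.40 tcp [0.5692 0.0853 0.1628] F [ 4.4  0.8 -1.7] open -0.0001 tilt [ 0.005  0.    -1.   ] shift [ 0.6 -3.6  2.8] turn 0.3
t 10.40 tcp [0.5692 0.0853 0.1628] F [ 4.4  0.8 -1.7] open -0.0001 tilt [ 0.005  0.    -1.   ] shift [  0.8 -37.9  10.3] turn 0.3
```

drive_tool([
  [0,-12,0,0],
  [0,-23,3,0],
  [0,-34,8,0],
  [0,-44,13,0],
  [0,-54,18.5,0],
])

```text
time_s: 10.82
tcp_pos: [0.5194, 0.0698, 0.1453]
tool_rot: [1.852, 2.529, 0.011]
ft_force: [7.3, 2.4, -0.1]
opening: -0.0002
```

drive_tool([
  [0,-10,7,0],
  [0,-21,14.5,0],
  [0,-28,20.5,0],
  [0,-34,27,0],
  [0,-40,34,0],
])

```text
time_s: 11.23
tcp_pos: [0.4815, 0.0575, 0.1117]
tool_rot: [1.852, 2.528, 0.011]
ft_force: [5.5, 1.7, 3.3]
opening: 0.0003
```

```bash
python3 -c "
from h import *
c=np.array([.5035,.0655,0]);r=R.from_euler('z',.302)
for x,z in((-35,100),):go(c+r.apply([x/1e3,0,z/1e3]))
s=robot.camera('side');cv2.imwrite('pics/m5.png',cv2.resize(s[140:260,170:330],(640,480)))"
```

```text
t 11.23 tcp [0.4815 0.0575 0.1117] F [5.5 1.7 3.3] open 0.0003 tilt [ 0.01   0.001 -1.   ] shift [  1.2 -11.7  11.6] turn 0.3
```

View pics/m5.png

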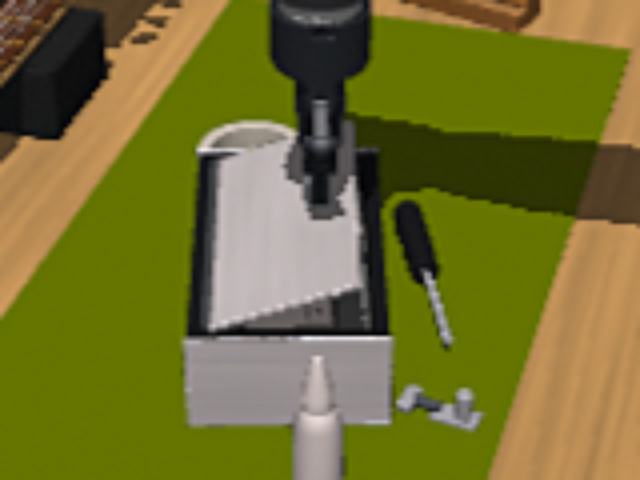

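The cover is nearly down with the finger on its outer face, at about (325,205) in the crop. I'll carry on to just above flush.

drive_tool([
  [0,-2,5,0],
  [0,-4,9,0],
  [0,-5,13,0],
  [0,-6,17,0],
  [0,-6,20,0],
])

```text
time_s: 11.7
tcp_pos: [0.4733, 0.0554, 0.0889]
tool_rot: [1.855, 2.532, 0.002]
ft_force: [3.8, 0.5, 3.8]
opening: -0.0
```

Now press in once: command z goes from about 87 to about 77.

drive_tool([
  [0,0,2,0],
  [0,0,4,0],
  [0,0,6,0],
  [0,0,8,0],
  [0,0,9.5,0],
])

```text
time_s: 12.12
tcp_pos: [0.4719, 0.0553, 0.0784]
tool_rot: [-1.857, -2.534, 0.002]
ft_force: [2.6, -0.7, 3.5]
opening: 0.0004
```

drive_tool([
  [0,0,0.7,0],
  [0,0,1.4,0],
  [0,0,2.1,0],
  [0,0,2.8,0],
  [0,0,3.2,0],
])

```text
time_s: 12.53
tcp_pos: [0.4718, 0.0554, 0.0757]
tool_rot: [-1.856, -2.534, 0.001]
ft_force: [-0.4, -1.7, 6.3]
opening: -0.0001
```

drive_tool([
  [0,0,0.5,0],
  [0,0,1,0],
  [0,0,1.5,0],
  [0,0,2,0],
  [0,0,2,0],
])

```text
time_s: 12.95
tcp_pos: [0.4719, 0.0553, 0.0756]
tool_rot: [1.857, 2.534, -0.001]
ft_force: [-2.3, -1.4, 12.1]
opening: 0.0001
```

At the stop again (z steady at 75.6, 12 N). I'll let go straight up and then back away.

drive_tool([
  [0,0,-10,0],
  [0,0,-30,0],
  [0,-10,-65,0],
  [0,-40,-95,0],
  [0,-70,-125,0],
])

```text
time_s: 13.37
tcp_pos: [0.4043, 0.0352, 0.1974]
tool_rot: [-1.852, -2.532, 0.003]
ft_force: [0.6, -1.0, 1.0]
opening: 0.0002
```

drive_tool([
  [0,-10,-20,0],
  [0,-10,-40,0],
  [0,-10,-40,0],
  [0,-10,-40,0],
  [0,-10,-40,0],
])

```text
time_s: 13.78
tcp_pos: [0.3962, 0.0321, 0.236]
tool_rot: [-1.855, -2.532, 0.002]
ft_force: [0.4, -0.3, 0.4]
opening: -0.0004
```

drive_tool([
  [0,0,0,0],
  [0,0,0,0],
  [0,0,0,0],
  [0,0,0,0],
  [0,0,0,0],
])

```text
time_s: 14.2
tcp_pos: [0.3968, 0.0318, 0.2371]
tool_rot: [-1.856, -2.534, 0.001]
ft_force: [-0.2, 0.3, 0.4]
opening: -0.0001
```

```bash
python3 -c "
from h import *
go([.47,.055,.08])
w=robot.camera('wrist');s=robot.camera('side')
cv2.imwrite('pics/m6.png',np.hstack([cv2.resize(w,(400,300)),cv2.resize(s[100:280,160:400],(400,300),interpolation=cv2.INTER_CUBIC)]))"
```

```text
t 14.20 tcp [0.3968 0.0318 0.2371] F [-0.2  0.3  0.4] open -0.0001 tilt [-0.001  0.    -1.   ] shift [-1.00e-01  7.70e+01  1.57e+02] turn 0.3
```

View pics/m6.png

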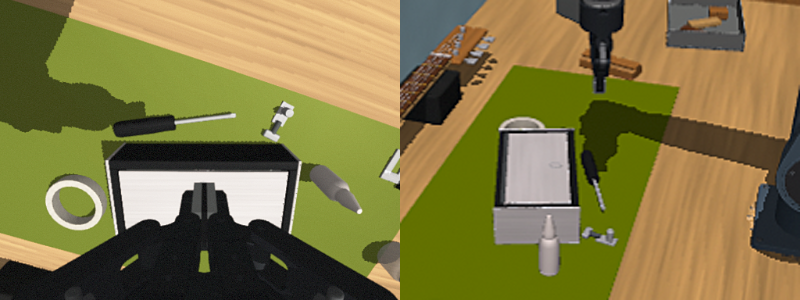

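The cover sits flush 1 s after release and nothing else has moved, so I'm handing the job in.

```bash
python3 -c "
from cell import robot
print(robot.finish_job())"
```

```text
the job is handed in; nothing more can be done
None
```

The power box is switched on and its cover is latched shut. The job was handed in at about 14 s of the 51 s allowed, and no verdict was reported.

- **Opening:** I pressed the cover in at the finger mark with shut fingertips, to the stop at about 15 N. On release it sprang open.
- **Switch:** I pressed the raised end of the paddle down to its stop, at about 9 N. Wrist pictures from the same pose before and after show the front end down and the rear end up.
- **Closing:** I swung the cover down from behind with the outside of the fingers, then pressed it in once to the stop, at about 12 N.

About 1 s after letting go, the last pictures show the cover shut and flush, with no sign of it reopening. The glue, driver, tape and tuner are where they were, and the gripper was clear with about 0 N on it. The jar, sander and caliper were not checked at the end, but the arm never went near them. No checks failed. The fitted box pose differed between cameras by 2 to 4 mm, which did not matter here.

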